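Pop the reference lens out of its carrier and put it on the rest

ROBOT

A 6-joint arm with a two-finger parallel gripper is mounted at the origin on the work surface. World frame = base frame: x ahead of the robot, y to its left, z up, the work surface at z = 0. Lengths are in m, angles in rad, forces in N, time in s.
With the tool pointing down it reaches from about 0.275 to 0.875 m from the base axis. Payload 12.5 kg.
Tool frame: the origin (TCP) lies at the very end of the fingers, on their centre line; the grasp point (between the pads) lies 19 mm behind it; z points along the fingers, y is the line along which they close (so a half turn about z gives the same grasp; the last joint's range is limited). The gripper opens to 85 mm and grips with 20 to 120 N. Pads are 22 mm wide; open, the fingers measure 114 mm over their backs; the gripper's body (76 mm by 85 mm) begins 54 mm behind the grasp point. The pads swing forward as they close: fully open they stand 13 mm farther back than shut.
Start: joints at [1.222, 0.351, 1.652, -0, 1.139, -0.085], TCP at [0.143, 0.531, 0.231] pointing down, gripper open.
Joint ranges: [-2.75, 2.75], [-0.79, 2.1], [0.01, 2.65], [-1.57, 4.71], [0.07, 3.14], [-2.87, 2.87]. Speed limits (rad/s): [2.22, 2.22, 2.79, 3.14, 3.14, 3.14].

INTERFACE

Orientations are given as a 3x3 rotation matrix whose columns are the frame's x, y, z axes.
In Python, from bench import manip gives the robot as it stands. Calls block until the motion is done:
- manip.move_ptp(position, orientation): joint-space move of the TCP to a pose.
- manip.move_l(position, attitude=None, max_speed=0.15): straight line of the TCP; attitude=None keeps the orientation; max_speed is the mean speed in m/s.
- manip.move_j(angles): joint-space move.
- manip.set_gripper(opening, effort=None): opening from 0.0 (shut) to 1.0 (fully open); effort is the grip in N (None keeps the last); returns when the fingers have stopped.
- manip.dwell(seconds).
- manip.inverse_kinematics(position, orientation): joint angles nearest the present ones, or None.
- manip.grab_frame(name): name is "scene" or "top" or "wrist"; returns (picture, depth): 400x640x3 uint8, red, green, blue; 400x640 float32, m along the optical axis (not along the pixel's ray), 0 where there is no reading.
- manip.get_calibration(name): a dict with "camera_matrix" (3x3 intrinsics, pixels), "R" (3x3) and "t" (3): a world point X has camera coordinates R X + t. Camera axes: x right, y down, z forward; pixel columns grow to the right and rows downward; lengths in m; the calibration is good to about 2 mm. The wrist camera is an equidistant fisheye: a pixel r from the principal point sees the ray r / f radians off the axis. A picture is of the moment at which its call begins: read the wrist's pose just before it. get_calibration takes no time and is no camera call; for the wrist camera it gives the pose at the moment of the call.
A pose or a line that the arm cannot do raises manip.Unreachable and nothing moves.
- manip.sign_off(): hands the job in; it is judged then, once.
Trained networks look in the newest picture that a camera, given by its name, has taken for a name from the list of things; names that differ only in an ending like _2 or _b are one class to them, and where a whole thing is asked for, a point or a joint stands for the part that bears it (a point fixed in the world has none). Each returns a list of dicts, best first, with "confidence" (0 to 1); they miss things now and then, are a little off and sometimes report something else, mostly with a low value. They report only what shows in the picture. A call takes as long as a camera call. They do not tell look-alikes from the thing itself.
- manip.look_for(camera, name): "at" ([x, y, z] in m, in world coordinates, good to about 4 mm: the middle of the surface that is visible of it).
Readings, each from a call of its own:
- manip.current_time(): time.
- manip.current_qpos(): joint angles.
- manip.current_joint_vel(): joint speeds.
- manip.current_joint_torque(): joint torques, N m.
- manip.current_ee_pos(): TCP position.
- manip.current_tcp_rot(): TCP orientation.
- manip.current_force(): force on the tool from outside, world axes, zero at the start.
- manip.current_ft_torque(): the same for the moment, N m.
- manip.current_grip_width(): opening from 0.0 (shut) to 1.0 (fully open).
- manip.current_grip_force(): force on a finger pad.
Only numpy, scipy, OpenCV 4.12 (cv2) and the standard library are available. Lean on these libraries where they do the work, as an engineer would, in place of code of your own. Each camera call takes 0.05 s, during which the arm holds its last target. There are 200 camera calls.

TASK

The brass reference lens sits flush and tight in the blue carrier. Pick up the carrier and press it fully home on the ejector so that the pin, entering the hole in the carrier's underside, pokes the lens up; the pin is somewhere along its slot, so feel for it gently and never press on the ejector with more than about 25 N. Then leave the carrier seated there, take the raised lens out, stand it flat in the well of the black round rest and let go, disturbing nothing else.

Things in the scene. Friction and masses are not known exactly. Their poses are not given: they have to be found in the camera images.
- carrier_mid (a point): Blue plastic carrier, a loose block 90 (its x) by 56 (its y) by 36 mm tall, about 280 g, lying flat on the table; the point is its centre, 18 mm above its underside. Grip it across the 56 mm width, pads well up its sides. On its vertical centre line is a round recess from the top, 37.5 mm wide and 20 mm deep, holding the lens.
- carrier_hole (a point): Centre of the underside of the blue carrier, on its vertical centre line: mouth of the 14 mm wide access hole through the 16 mm thick floor up to the recess (not seen from above).
- mount_mid (a point): Reference lens: loose brass cylinder 36 mm in diameter, 20 mm tall, about 70 g, greenish glass face on top; the point is its centre. At first flush with the carrier's top and clamped by two spring shoes low in the recess: pushing it up takes about 7 to 12 N, more than the carrier's weight. Risen by 10 mm it clears the shoes and is free; with the carrier home it stands 14 mm proud and can be gripped.
- ejector: Ejector fixed to the table: aluminium platform 130 (its x) by 48 (its y) mm, flat top 20 mm above the table, over a steel foot plate 150 by 48 by 6 mm. Origin: centre of the foot's underside. Platform and pin ride together on springs: they give way downwards from about 3.5 N, 1 mm per 3.5 N more, at most 8 mm. The carrier is home when its underside lies on the platform.
- ejector_slot (a point): Middle of the foot, but at the height of the unloaded platform's top, 20 mm above the table. A steel pin, 10 mm in diameter, flat top, rises 30 mm above the platform (top 50 mm above the table). It stands on the ejector's x axis (y = 0), anywhere from -17 to +17 mm from this point along the black slot; where is not measured: see it or feel for it. It does not give sideways.
- rest: Black round lens rest fixed to the table, 72 mm in diameter, 12 mm tall, with a round well 50 mm wide whose floor is 6 mm above the table. Origin: centre of the underside.
- spare_carrier: Bystander: empty grey carrier of the same size as the blue one, loose. Leave alone. Origin: centre of the underside.
- spare_mount: Bystander: steel lens mount 36 mm in diameter, 20 mm tall, loose. Leave alone. Origin: centre of the underside.
- screwdriver: Bystander: small screwdriver lying near the robot, 150 mm long, loose. Leave alone.
- glasses_case: Bystander: black spectacles case 160 by 62 by 36 mm, loose. Leave alone. Origin: centre of the underside.
- wipes: Bystander: white wipes canister 84 mm in diameter, 190 mm tall, loose. Leave alone. Origin: centre of the underside.
- spray: Bystander: spray bottle 86 mm in diameter, 228 mm tall, loose. Leave alone. Origin: centre of the underside.
Mind the look-alikes: they are no part of the job. There is more than one size of the rest; the job needs the larger.

How it is judged:
By the outcome, as a careful person would: the job done as asked, in the order asked, and still so for the second after the job is handed in, with the robot touching nothing.
It also fails if it takes over 72 s, if anything falls off the work surface, if the arm or the gripper's body presses on something with over 40 N, if the wrist force passes 120 N, or if a joint passes its speed limit or range.

## Working session

There is one attempt and no reset: what is moved stays moved. The work goes in short steps, each a Python script; the robot and the scene stay as the last script left them, time stands still between calls to the robot, and variables do not carry over. Pictures are saved under pics/ and viewed, at most 10 in all, crops included, and the job is handed in when it is done.

```bash
mkdir -p pics; cat > h.py <<'E'
import numpy as np, cv2
from bench import manip
def save(n,img): cv2.imwrite('pics/'+n+'.png',cv2.cvtColor(img,cv2.COLOR_RGB2BGR))
def cloud(cam,depth,c=None):
    c=c or manip.get_calibration(cam); K=np.array(c['camera_matrix']);R=np.array(c['R']);t=np.array(c['t'])
    v,u=np.mgrid[:400,:640].astype(float); x=(u-K[0,2])/K[0,0]; y=(v-K[1,2])/K[1,1]
    P=np.stack([x*depth,y*depth,depth],-1)
    W=(P-t)@R; W[depth==0]=np.nan
    return W
E
python3 - <<'E'
from h import *
for c in ['top','scene']:
    im,d=manip.grab_frame(c); save(c,im); np.savez(''+c,im=im,d=d,W=cloud(c,d))
    for n in ['carrier_mid','mount_mid','ejector','rest','spare_carrier','spare_mount']:
        print(c,n,[(np.round(r['at'],3).tolist(),round(r['confidence'],2)) for r in manip.look_for(c,n)])
print(manip.current_tcp_rot(), manip.get_calibration('top'),manip.current_time())
E
```

```text
top carrier_mid [([0.541, -0.252, 0.032], 0.6), ([0.396, 0.106, 0.02], 0.22)]
top mount_mid [([0.546, -0.254, 0.033], 0.65)]
top ejector [([0.712, -0.289, 0.036], 0.66), ([0.526, -0.024, 0.02], 0.65), ([0.399, 0.107, 0.019], 0.59), ([0.608, 0.408, 0.17], 0.39)]
top rest [([0.493, 0.219, 0.008], 0.94), ([0.394, 0.286, 0.004], 0.54)]
top spare_carrier [([0.698, 0.142, 0.037], 0.72)]
top spare_mount [([0.696, -0.114, 0.019], 0.65)]
scene carrier_mid [([0.55, -0.261, 0.036], 0.73)]
scene mount_mid [([0.542, -0.257, 0.038], 0.73), ([0.702, 0.142, 0.036], 0.72), ([0.553, -0.261, 0.036], 0.18)]
scene ejector [([0.534, -0.03, 0.021], 0.71)]
scene rest [([0.494, 0.22, 0.006], 0.91), ([0.388, 0.285, 0.007], 0.48)]
scene spare_carrier [([0.703, 0.138, 0.035], 0.6)]
scene spare_mount [([0.696, -0.121, 0.022], 0.59)]
[[-9.65414961e-01  2.60718147e-01 -2.31966072e-05]
 [ 2.60718148e-01  9.65414959e-01 -6.30511401e-05]
 [ 5.95577518e-06 -6.69182904e-05 -9.99999998e-01]] {'camera_matrix': array([[468.37778152,   0.        , 318.17867362],
       [  0.        , 468.37778152, 194.57666986],
       [  0.        ,   0.        ,   1.        ]]), 'R': array([[ 0.0222836 , -0.99956732,  0.01919933],
       [-0.99325722, -0.02432014, -0.1133518 ],
       [ 0.11376968, -0.01654398, -0.9933694 ]]), 't': array([-0.0360066 ,  0.52553468,  1.51595   ])} 0.7
```

View pics/top.png

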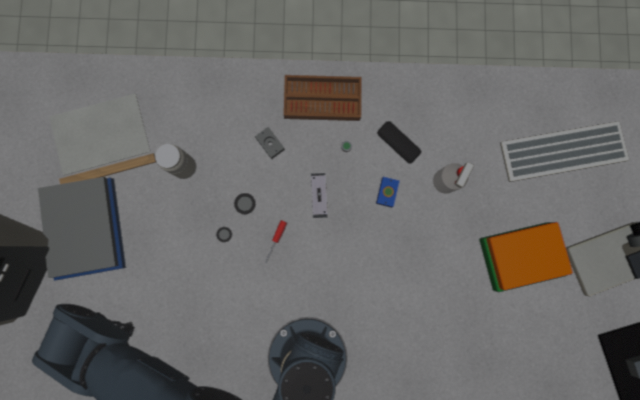

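View pics/scene.png

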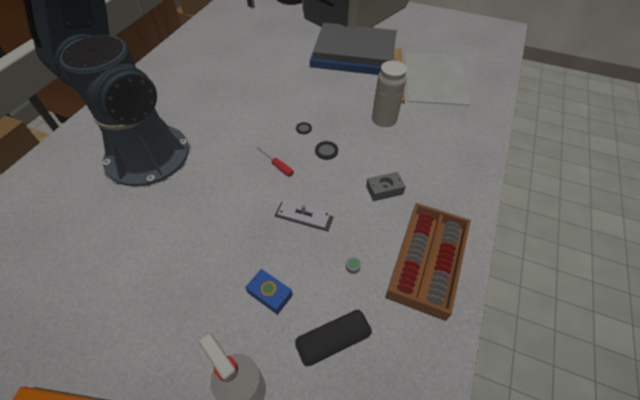

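The top picture shows these candidates:
- Carrier: blue at (388,192). The grey spare at (269,142) is the look-alike.
- Lens: brass/green inside the blue carrier at (388,191). The look-alike is the loose mount at (346,147).
- Rest: large at (245,203), which is the one I want, and small at (224,234).
- Ejector: at (319,195), with the pin visible in the scene view at about (304,210).

Next I'll take fine estimates and one close crop.

```bash
cat >> h.py <<'E'
def ray(cam,uv,z,c=None):
    c=c or manip.get_calibration(cam); K=np.array(c['camera_matrix']);R=np.array(c['R']);t=np.array(c['t'])
    uv=np.atleast_2d(np.asarray(uv,float)); d=np.c_[(uv-K[:2,2])/K[0,0],np.ones(len(uv))]@R; o=-R.T@t
    return o+d*((z-o[2])/d[:,2])[:,None]
E
python3 - <<'E'
from h import *
for cam in ['top','scene']:
    f=np.load(cam+'.npz'); im=f['im'].astype(int); W=f['W']
    r,g,b=im[...,0],im[...,1],im[...,2]
    def near(p,q): return np.hypot(W[...,0]-p[0],W[...,1]-p[1])<q
    m=near((.545,-.255),.08)&(W[...,2]>.027)
    v,u=np.nonzero(m); P=ray(cam,np.c_[u,v],.036)
    print(cam,'carrier',cv2.minAreaRect(P[:,:2].astype(np.float32)*1000), P.mean(0))
    m=near((.53,-.027),.1)&(W[...,2]>.012)
    v,u=np.nonzero(m); P=ray(cam,np.c_[u,v],.02)
    print('ej',cv2.minAreaRect(P[:,:2].astype(np.float32)*1000),P.mean(0))
    m=near((.53,-.027),.1)&(W[...,2]>.032); print('pin',W[m].round(3).tolist())
    m=near((.493,.219),.06)&(im.sum(-1)<200)
    v,u=np.nonzero(m); P=ray(cam,np.c_[u,v],.012); print('rest',cv2.minEnclosingCircle(P[:,:2].astype(np.float32)*1000),P.mean(0))
im=np.load('scene.npz')['im']
a=cv2.resize(im[185:325,230:370],(560,560),interpolation=cv2.INTER_CUBIC); save('crop1',a)
E
```

```text
top carrier ((542.4326782226562, -253.77044677734375), (57.61689758300781, 90.7412338256836), 77.30171966552734) [ 0.54229999 -0.25408853  0.036     ]
ej ((532.00537109375, -22.533477783203125), (137.0270233154297, 123.82367706298828), 48.90507125854492) [ 0.52767341 -0.02675335  0.02      ]
pin [[0.532, -0.026, 0.051], [0.529, -0.023, 0.051], [0.53, -0.026, 0.047], [0.53, -0.029, 0.046], [0.526, -0.023, 0.049], [0.526, -0.026, 0.051], [0.526, -0.029, 0.05], [0.524, -0.023, 0.04], [0.524, -0.026, 0.04], [0.524, -0.03, 0.041]]
rest ((492.9598083496094, 220.17691040039062), 33.61222457885742) [0.49240419 0.220387   0.012     ]
scene carrier ((543.227294921875, -255.11181640625), (58.51824951171875, 93.02699279785156), 77.3878402709961) [ 0.54384875 -0.25554026  0.036     ]
ej ((527.7059936523438, -26.468177795410156), (130.5135498046875, 51.642948150634766), 4.194790840148926) [ 0.52842078 -0.02725559  0.02      ]
pin [[0.523, -0.022, 0.05], [0.526, -0.022, 0.052], [0.523, -0.026, 0.05], [0.524, -0.024, 0.048], [0.527, -0.023, 0.049], [0.529, -0.023, 0.049], [0.524, -0.029, 0.05], [0.526, -0.028, 0.05], [0.528, -0.027, 0.05], [0.531, -0.026, 0.051], [0.524, -0.03, 0.047], [0.527, -0.03, 0.049], [0.53, -0.031, 0.052], [0.531, -0.027, 0.047], [0.523, -0.028, 0.04], [0.527, -0.03, 0.044], [0.53, -0.031, 0.048], [0.532, -0.029, 0.046], [0.524, -0.03, 0.038], [0.527, -0.03, 0.04], [0.529, -0.029, 0.04], [0.532, -0.029, 0.041], [0.527, -0.032, 0.038], [0.529, -0.029, 0.035], [0.531, -0.028, 0.035], [0.529, -0.03, 0.033]]
rest ((497.1199035644531, 214.93809509277344), 37.06155776977539) [0.49678851 0.21324577 0.012     ]
```

View pics/crop1.png

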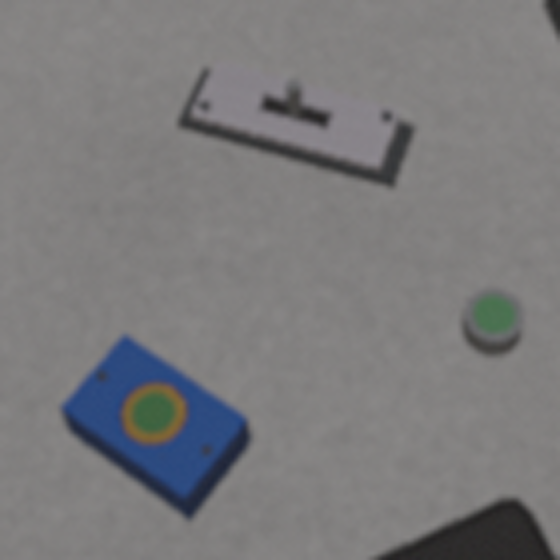

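The crop confirms the brass lens with the green face in the blue carrier, centred at (153,412). The pin stands near the middle of the slot, base about (294,108). Now I'll hover above the ejector and the carrier for wrist looks.

```bash
cat >> h.py <<'E'
def down(deg):
    a=np.radians(deg); c,s=np.cos(a),np.sin(a)
    return np.array([[-s,c,0],[c,s,0],[0,0,-1.]])
def wcal():
    c=manip.get_calibration('wrist'); return [np.array(c[k]) for k in ('camera_matrix','R','t')]
def wdirs(uv,cal):
    K,R,t=cal; p=(np.atleast_2d(np.asarray(uv,float))-K[:2,2]); r=np.hypot(*p.T); th=r/K[0,0]
    return np.c_[p/np.maximum(r,1e-9)[:,None]*np.sin(th)[:,None],np.cos(th)]
def wray(uv,z,cal):
    K,R,t=cal; d=wdirs(uv,cal)@R; o=-R.T@t; return o+d*((z-o[2])/d[:,2])[:,None]
def wcloud(d,cal):
    K,R,t=cal; v,u=np.mgrid[:400,:640]; D=wdirs(np.c_[u.ravel(),v.ravel()],cal)
    P=D/np.maximum(D[:,2:],1e-3)*d.reshape(-1,1); W=(P-t)@R; W[d.ravel()==0]=np.nan; return W.reshape(400,640,3)
def wsnap(n):
    cal=wcal(); im,d=manip.grab_frame('wrist'); save(n,im); W=wcloud(d,cal)
    np.savez(n,im=im,d=d,W=W,K=cal[0],R=cal[1],t=cal[2]); return im,W,cal
E
python3 - <<'E'
from h import *
manip.move_ptp([.528,-.027,.20],down(94)); wsnap('wej'); print(manip.current_qpos(),manip.current_time())
manip.move_ptp([.543,-.2545,.17],down(77.3)); wsnap('wcar'); print(manip.current_qpos(),manip.current_time(),manip.current_force(),manip.current_ee_pos())
a=np.vstack([np.load(n+'.npz')['im'] for n in ('wej','wcar')]); save('both',cv2.resize(a,(480,600)))
print(wcal())
E
```

```text
[-1.38033679e-01  3.48093501e-01  1.73993551e+00  1.05685266e-04
  1.05356613e+00 -1.77948045e+00] 3.1583
[-5.13570290e-01  5.05117674e-01  1.57763252e+00  2.84353587e-04
  1.05876351e+00 -1.86484161e+00] 4.125 [-0.04554682  1.42925003  0.26288541] [ 0.54335095 -0.25301754  0.17029283]
[array([[309.70691629,   0.        , 319.17597489],
       [  0.        , 309.70691629, 196.58863051],
       [  0.        ,   0.        ,   1.        ]]), array([[ 2.17218630e-01,  9.76122844e-01, -5.09596335e-04],
       [ 9.27776401e-01, -2.06297676e-01,  3.10921563e-01],
       [ 3.03392512e-01, -6.80107473e-02, -9.50435438e-01]]), array([ 0.12822423, -0.57720652,  0.13900793])]
```

View pics/both.png

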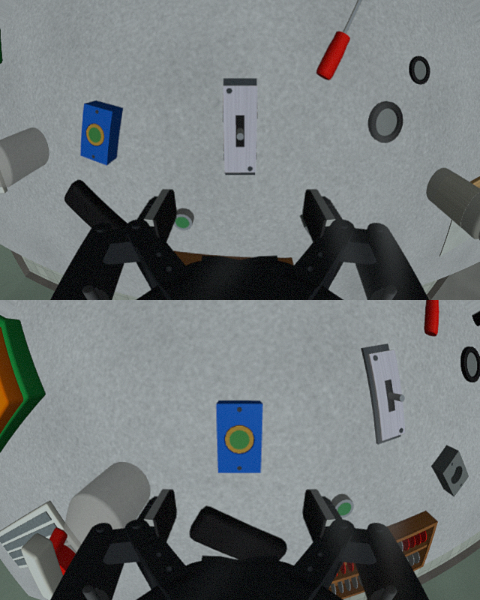

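The wrist pictures show two views. In the upper one the ejector is centred with its pin at half-scale (240,137) and the large rest at (385,122). In the lower one the carrier is under the gripper at (239,437). Next I'll fit them metrically.

```bash
python3 - <<'E'
from h import *
def L(n):
    f=np.load(n+'.npz'); return f['im'].astype(int),f['W'],(f['K'],f['R'],f['t'])
for n in ('wcar','wej'):
    im,W,cal=L(n)
    r,g,b=im[...,0],im[...,1],im[...,2]
    near=lambda p,q: np.hypot(W[...,0]-p[0],W[...,1]-p[1])<q
    m=near((.545,-.255),.08)&(W[...,2]>.031)
    v,u=np.nonzero(m); P=wray(np.c_[u,v],.036,cal); print(n,'car',cv2.minAreaRect(P[:,:2].astype(np.float32)*1000))
    m=near((.545,-.255),.04)&(g>b+15)&(W[...,2]>.03); v,u=np.nonzero(m); P=wray(np.c_[u,v],.036,cal); print(' lens',P.mean(0),cv2.minEnclosingCircle(P[:,:2].astype(np.float32)*1000))
    m=near((.528,-.027),.09)&(W[...,2]>.014)&(W[...,2]<.026)&(im.sum(-1)>330)
    v,u=np.nonzero(m); P=wray(np.c_[u,v],.02,cal); print(' ej',cv2.minAreaRect(P[:,:2].astype(np.float32)*1000),P.mean(0))
    m=near((.528,-.027),.03)&(W[...,2]>.046)
    v,u=np.nonzero(m); P=wray(np.c_[u,v],.05,cal); print(' pin',len(u),P.mean(0),P.min(0),P.max(0),W[m].mean(0))
    m=near((.494,.218),.05)&(im.sum(-1)<220)
    v,u=np.nonzero(m); 
    if len(u)>20: P=wray(np.c_[u,v],.012,cal); print(' rest',cv2.minEnclosingCircle(P[:,:2].astype(np.float32)*1000),cv2.minAreaRect(P[:,:2].astype(np.float32)*1000))
im=np.load('wej.npz')['im']; save('pinc',cv2.resize(im[90:250,270:370],(375,600),interpolation=cv2.INTER_CUBIC))
E
```

```text
wcar car ((772.935302734375, -302.366943359375), (1192.0947265625, 559.822509765625), 77.38067626953125)
 lens [ 0.54500346 -0.25300307  0.036     ] ((749.7353515625, -240.7300567626953), 224.86997985839844)
 ej ((528.2738647460938, -26.445552825927734), (129.56553649902344, 48.157920837402344), 4.1447319984436035) [ 0.52564489 -0.02811699  0.02      ]
 pin 61 [ 0.52763177 -0.027394    0.05      ] [ 0.52314444 -0.03432295  0.05      ] [ 0.53283836 -0.02192835  0.05      ] [ 0.5280582  -0.02597461  0.04820735]
 rest ((493.2641906738281, 210.53697204589844), 41.02752685546875) ((493.2827453613281, 208.60897827148438), (75.52547454833984, 70.18255615234375), 81.50753784179688)
wej car ((542.8050537109375, -250.92311096191406), (59.09602355957031, 91.82671356201172), 77.2969741821289)
 lens [ 0.54279758 -0.25155377  0.036     ] ((543.1114501953125, -251.898681640625), 17.8569393157959)
 ej ((527.957763671875, -24.85600471496582), (128.1088104248047, 47.9940299987793), 4.090648174285889) [ 0.52478309 -0.02511496  0.02      ]
 pin 10951 [ 0.80891639 -0.01601939  0.05      ] [ 0.52259701 -0.191831    0.05      ] [0.91349352 0.17128156 0.05      ] [ 0.51399823 -0.02832436  0.28636053]
 rest ((493.8804931640625, 216.90548706054688), 38.10479736328125) ((493.5128479003906, 217.00474548339844), (75.43304443359375, 68.80570983886719), 73.98894500732422)
```

View pics/pinc.png

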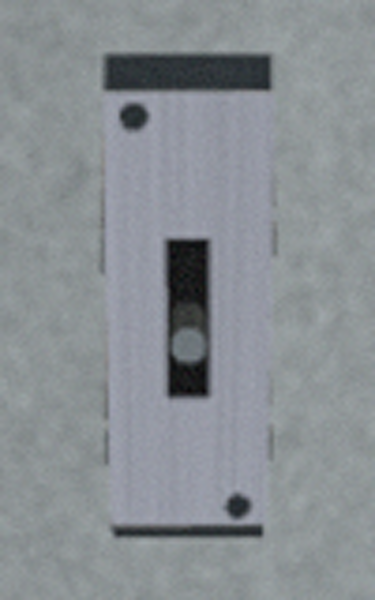

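The crop shows the pin top at (188,345) and its base at about (188,317), inside the slot that spans y 240–397. Now I'll refit the carrier with the gripper masked out and compute the pin.

```bash
python3 - <<'E'
from h import *
for n in ('wcar','wej'):
    f=np.load(n+'.npz'); im=f['im'].astype(int);W=f['W'];cal=(f['K'],f['R'],f['t'])
    r,g,b=im[...,0],im[...,1],im[...,2]; z=W[...,2]
    near=lambda p,q: np.hypot(W[...,0]-p[0],W[...,1]-p[1])<q
    def rect(m,h):
        v,u=np.nonzero(m); P=wray(np.c_[u,v],h,cal); return np.round(np.ravel(sum(map(lambda q:list(np.atleast_1d(q)),cv2.minAreaRect(P[:,:2].astype(np.float32)*1000)),[])),1), P.mean(0).round(4)
    print(n,'car',rect(near((.545,-.255),.08)&(z>.031)&(z<.045),.036))
    print('lens',rect(near((.545,-.255),.03)&(z>.031)&(z<.045)&(g>b+15),.036))
    print('pin',rect(near((.528,-.027),.03)&(z>.046)&(z<.055),.05))
    if n=='wej': print('pin manual',wray([[320.1,182],[320.1,174.7]],.05,cal)[0],wray([[320.1,174.7]],.02,cal), 'slot ends',wray([[320,154],[320,195.8]],.02,cal))
E
```

```text
wcar car (array([ 543. , -253. ,   56.5,   89.5,   77.4]), array([ 0.5411, -0.2525,  0.036 ]))
lens (array([ 542.7, -252.9,   35. ,   35. ,    2.3]), array([ 0.5425, -0.2528,  0.036 ]))
pin (array([527.6, -27.4,  10.9,   9.9,  41.4]), array([ 0.5276, -0.0274,  0.05  ]))
wej car (array([ 542.8, -250.9,   59.1,   91.8,   77.3]), array([ 0.5414, -0.2499,  0.036 ]))
lens (array([ 543.2, -252. ,   34.3,   35.1,   22. ]), array([ 0.5428, -0.2516,  0.036 ]))
pin (array([528.1, -24.9,   9.3,   8.9,  61.2]), array([ 0.5278, -0.025 ,  0.05  ]))
pin manual [ 0.5284781  -0.02472962  0.05      ] [[ 0.52863613 -0.0246503   0.02      ]] slot ends [[ 0.50621819 -0.02637097  0.02      ]
 [ 0.55229041 -0.0230522   0.02      ]]
```

```bash
python3 - <<'E'
from h import *
R=down(77.4)
manip.move_l([.543,-.253,.07],R,0.2)
manip.dwell(.2); print(manip.current_ee_pos(),manip.current_force())
manip.move_l([.543,-.253,.005],R,0.08); print(manip.current_ee_pos(),manip.current_force())
manip.set_gripper(0,70); print(manip.current_grip_width(),manip.current_grip_force(),manip.current_force(),manip.current_ee_pos())
manip.move_l([.543,-.253,.09],R,0.12); manip.dwell(.15)
print(manip.current_grip_width(),manip.current_grip_force(),manip.current_force(),manip.current_ee_pos(),manip.current_time())
R=down(94.1)
manip.move_ptp([.5281,-.0249,.09],R); manip.dwell(.3)
print(manip.current_force(),manip.current_ee_pos(),manip.current_time())
wsnap('wh')
im,d=manip.grab_frame('scene'); c=cv2.resize(im[160:260,250:370],(720,600)); save('held',c); np.savez('held',im=im,d=d,W=cloud('scene',d))
E
```

```text
[ 0.54368514 -0.25325617  0.07138498] [0.64694617 1.06772724 0.0574031 ]
[ 0.543294   -0.25315807  0.00541693] [-0.88569323  1.24138069 -0.83006482]
0.6476763621423329 75.30432821251452 [-1.18790847  1.07203563  5.56116626] [ 0.54340417 -0.25322447  0.00580173]
0.6481939178534885 74.32169367559254 [ 0.10853687 -0.04928464 -3.95329583] [ 0.54256039 -0.25275299  0.08907188] 7.3333
[-0.6079257 -1.5299373 -3.3098718] [ 0.52823438 -0.02571681  0.08994419] 8.5417
```

View pics/held.png

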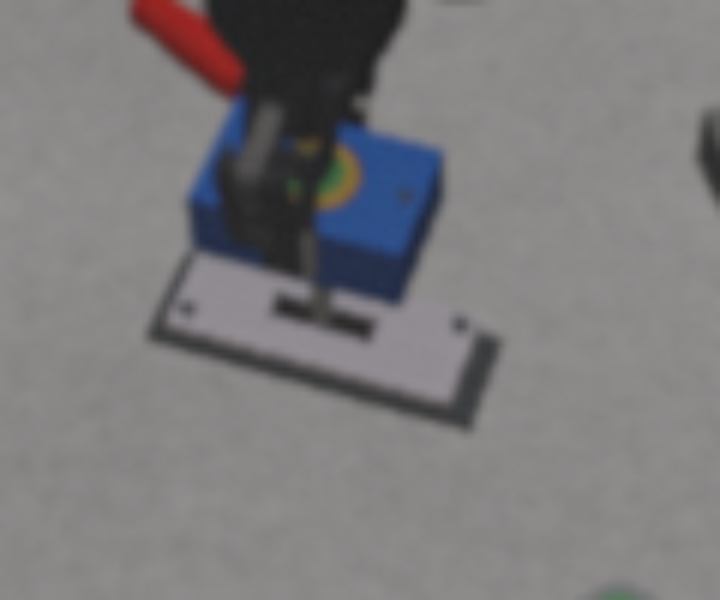

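View pics/wh.png

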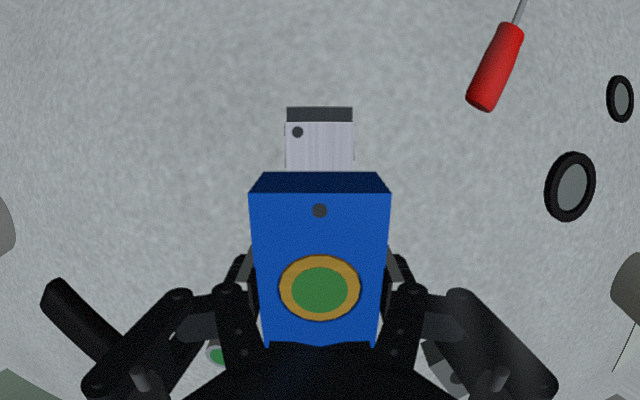

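The carrier is held level and the lens is still flush, with its centre at wrist pixel (320,288). The pin is below at crop (322,300). I'll compute the in-hand lens position, then probe down.

```bash
python3 - <<'E'
from h import *
f=np.load('wh.npz'); im=f['im'].astype(int);cal=(f['K'],f['R'],f['t']);W=f['W']
r,g,b=im[...,0],im[...,1],im[...,2]
m=np.zeros(g.shape,bool); m[250:325,270:370]=True; m&=(g>b+15)
v,u=np.nonzero(m); P=wray(np.c_[u,v],.1205,cal); print(W[m].mean(0),P.mean(0),cv2.minAreaRect(P[:,:2].astype(np.float32)*1000))
p=manip.current_ee_pos(); print(p); off=P.mean(0)[:2]-p[:2]
# probe
F0=np.array([manip.current_force() for _ in range(5)]).mean(0); print('F0',F0)
x,y=.5281,-.0249
manip.move_l([x,y,.062],None,0.08)
z=.062
while z>.038:
    z-=.002; manip.move_l([x,y,z],None,0.04); F=manip.current_force()-F0
    print(round(z,4),F.round(1),np.round(manip.current_ee_pos(),4))
    if F[2]>4: break
print(manip.current_time())
E
```

```text
[nan nan nan] [ 0.52595103 -0.02499156  0.1205    ] ((526.9158325195312, -24.913509368896484), (35.4124641418457, 34.607608795166016), 9.70280933380127)
[ 0.52818262 -0.02537826  0.08996373]
F0 [ 0.9678375  -0.64166378 -3.68372784]
0.06 [-0.5  0.2  0.6] [ 0.5282 -0.0249  0.0602]
0.058 [-0.4  0.7  0.3] [ 0.5281 -0.0249  0.058 ]
0.056 [0.1 0.1 1.1] [ 0.528  -0.0249  0.0559]
0.054 [-0.7  1.3  1. ] [ 0.528  -0.0249  0.0539]
0.052 [-0.3  0.8  0.7] [ 0.528  -0.0249  0.0519]
0.05 [-0.5  0.2  1.4] [ 0.528  -0.0249  0.0499]
0.048 [-2.7 -0.1  1.6] [ 0.528  -0.0249  0.0479]
0.046 [-1.1  0.5  0.6] [ 0.528  -0.0249  0.0459]
0.044 [-1.3 -0.6  0.3] [ 0.528  -0.0249  0.0439]
0.042 [-1.4  0.2 -0.3] [ 0.528  -0.0249  0.0419]
0.04 [-0.8  0.8 -0.2] [ 0.5281 -0.0249  0.0399]
0.038 [-2.2  1.5  8.6] [ 0.5285 -0.0249  0.0384]
12.1417
```

The pin is in the hole and against the lens: contact came with the underside at 34 mm and no rim contact at 50 mm. Pressing home next, with the force capped.

```bash
python3 - <<'E'
from h import *
F0z=-3.68; x,y=.5281,-.0249; z=.038
while z>.0165:
    z-=.001; manip.move_l([x,y,z],None,0.03)
    F=np.mean([manip.current_force() for _ in range(2)],0); 
    print(round(z,4),F.round(1),np.round(manip.current_ee_pos()[2],4))
    if F[2]-F0z>17.5: break
print(manip.current_time(),manip.current_grip_width())
im,d=manip.grab_frame('scene'); save('pressed',cv2.resize(im[160:260,250:370],(720,600)))
E
```

```text
0.037 [-0.9 -0.1  5.6] 0.0373
0.036 [-0.   0.8  5.2] 0.0362
0.035 [-0.2 -0.2  3.7] 0.0352
0.034 [ 0.1 -0.4  4.5] 0.0341
0.033 [-1.3  0.1  4.7] 0.0332
0.032 [0.7 0.3 5. ] 0.0321
0.031 [ 0.3 -1.1  4. ] 0.031
0.03 [-0.3 -0.1 -2.5] 0.0297
0.029 [-0.1  0.5 -2.6] 0.0286
0.028 [-0.3 -0.  -2.5] 0.0279
0.027 [ 0.4  0.1 -1.8] 0.0269
0.026 [ 0.8 -0.2 -2.4] 0.0259
0.025 [-2.4  0.1  1.6] 0.0252
0.024 [-2.6  0.9  5.8] 0.0242
0.023 [-2.5  0.1  8.5] 0.0234
0.022 [-4.5  0.6 11.5] 0.0226
0.021 [-5.9  0.5 14.3] 0.0218
16.3917 0.6423416800352313
```

```bash
python3 - <<'E'
from h import *
x,y=.5281,-.0249
manip.move_l([x,y,.0245],None,0.03); print(manip.current_force())
manip.set_gripper(.85); manip.dwell(.1); print(manip.current_force())
manip.move_l([x,y,.17],None,0.15); manip.dwell(.3)
im,W,cal=wsnap('wl'); print(manip.current_ee_pos(),manip.current_time())
im=im.astype(int); r,g,b=im[...,0],im[...,1],im[...,2]; z=W[...,2]
near=np.hypot(W[...,0]-x,W[...,1]-y)<.08
for nm,m,h in (('lens',near&(g>b+15)&(z>.06)&(z<.08),.07),('car',near&(z>.05)&(z<.061)&(b>g+15),.056)):
    v,u=np.nonzero(m); P=wray(np.c_[u,v],h,cal); print(nm,len(u),np.nanmedian(z[m]),cv2.minAreaRect(P[:,:2].astype(np.float32)*1000))
E
```

```text
[0.60909926 0.04213871 3.16546003]
[-0.31673472  0.20481719 -0.10961146]
[ 0.52799691 -0.02488855  0.1696991 ] 18.5917
lens 1427 0.0688309578147251 ((526.7761840820312, -24.343233108520508), (36.187225341796875, 34.444366455078125), 4.153475284576416)
car 4701 0.05474703115116772 ((528.2801513671875, -24.175945281982422), (90.28561401367188, 55.9652214050293), 3.811920166015625)
```

View pics/wl.png

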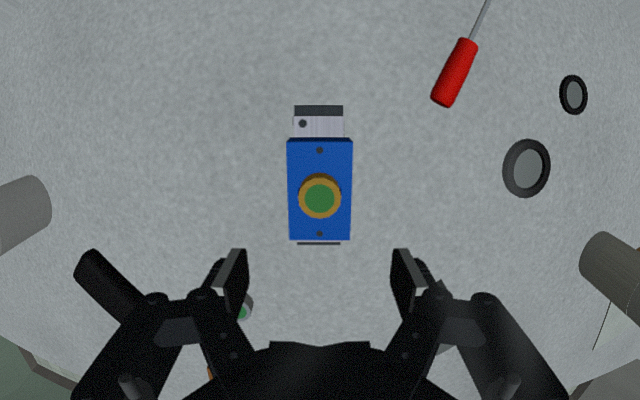

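The lens stands about 14 mm proud at (320,198), and the carrier is level and home. Grasping the lens now.

```bash
python3 - <<'E'
from h import *
x,y=.5275,-.0245; R=down(94.1)
manip.set_gripper(.7)
manip.move_l([x,y,.075],R,0.15); manip.move_l([x,y,.0568],R,0.05); print(manip.current_force(),manip.current_ee_pos())
manip.set_gripper(0,25); print(manip.current_grip_width()*85,manip.current_grip_force(),manip.current_force())
manip.move_l([x,y,.085],R,0.05); manip.dwell(.1); print(manip.current_grip_width()*85,manip.current_force(),manip.current_time())
manip.move_l([x,y,.17],R,0.15)
manip.move_ptp([.494,.2185,.15],R); manip.dwell(.3)
im,W,cal=wsnap('wr'); p=manip.current_ee_pos(); print(p,manip.current_time(),manip.current_qpos())
s=im.astype(int).sum(-1); m=(np.hypot(W[...,0]-.494,W[...,1]-.218)<.05)&(s<220)&(W[...,2]<.03); v,u=np.nonzero(m)
P=wray(np.c_[u,v],.012,cal); print(len(u),cv2.minEnclosingCircle(P[:,:2].astype(np.float32)*1000),cv2.minAreaRect(P[:,:2].astype(np.float32)*1000))
E
```

```text
[0.2031565  1.16136949 0.0166345 ] [ 0.52742364 -0.02449519  0.05662527]
34.82691336424511 25.81375300884247 [-0.24476228  0.15313158  0.76122991]
34.36457432022079 [ 0.19556554  0.67609797 -0.95275665] 21.325
[0.49425684 0.21794705 0.15008803] 23.3583 [ 3.29134156e-01  4.32577021e-01  1.75409032e+00 -3.40396610e-05
  9.54781757e-01 -1.31226630e+00]
2346 ((493.6846923828125, 221.92965698242188), 35.75121307373047) ((493.4443054199219, 221.61683654785156), (70.42193603515625, 69.07971954345703), 4.063310623168945)
```

View pics/wr.png

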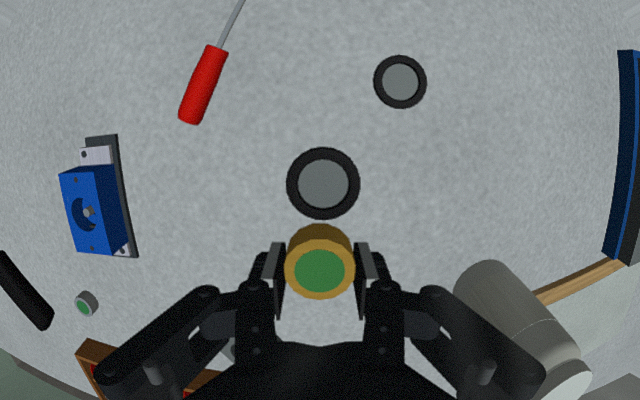

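The lens is held upright at (320,265), the large rest is at (323,183) and the small one at (400,82). The carrier stays on the ejector with the pin showing. Placing now.

```bash
python3 - <<'E'
from h import *
x,y=.4936,.2215; R=down(94.1)
manip.move_l([x,y,.03],R,0.12); manip.dwell(.2); F0=np.mean([manip.current_force() for _ in range(5)],0); print(F0)
z=.018
manip.move_l([x,y,z],R,0.05)
while z>.0105:
    z-=.001; manip.move_l([x,y,z],R,0.02); F=manip.current_force()-F0; print(round(z,4),F.round(1))
    if F[2]>3: break
manip.move_l([x,y,z+.0005],R,0.02)
manip.set_gripper(.65); manip.dwell(.1); print(manip.current_force())
manip.move_l([x,y,.16],R,0.12); manip.dwell(.3)
im,W,cal=wsnap('wf'); print(manip.current_time())
i=im.astype(int); m=(np.hypot(W[...,0]-x,W[...,1]-y)<.04)&(i[...,1]>i[...,2]+15)&(W[...,2]<.05)
v,u=np.nonzero(m); P=wray(np.c_[u,v],.026,cal); print(np.nanmedian(W[m][:,2]),cv2.minAreaRect(P[:,:2].astype(np.float32)*1000))
E
```

```text
[-0.3769763  -0.42353504 -1.06685615]
0.017 [-0.9  0.6  1.4]
0.016 [-0.2  0.4 -0. ]
0.015 [1.1 1.  0.8]
0.014 [-0.1  0.8  0.4]
0.013 [-1.  -0.9  5.4]
[ 0.10514059  0.11880381 -0.17696766]
28.75
0.024731765717386833 ((492.24481201171875, 221.9286651611328), (39.42402648925781, 35.27836608886719), 4.152985095977783)
```

View pics/wf.png

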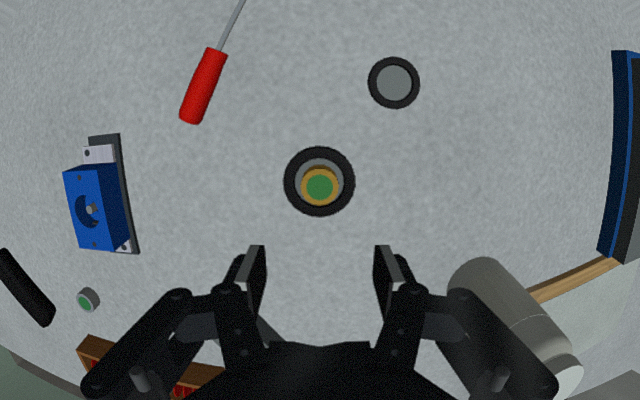

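The lens stands flat in the large rest's well at (320,187), top at about 25 mm. The carrier is home at (97,205) and nothing else has moved.

```bash
python3 -c "
from h import *
print(manip.sign_off())"
```

```text
the job is handed in; nothing more can be done
None
```

The job is handed in: the carrier is seated on the ejector and the lens stands flat in the larger rest's well, released, at about 29 s on the robot clock, with about 18 N the highest force I read while pressing and nothing else seen to move in the last picture.

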